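# Clamp the cooling block

## Robot

A 6-joint arm with a two-finger parallel gripper is mounted at the origin on a cart in front of the work surface, level with it; the furniture and walls round the work are solid. World frame = base frame: x ahead of the robot, y to its left, z up, the work surface at z = 0. Lengths are in m, angles in degrees, forces in N, time in s.
With the tool pointing down it reaches from about 0.25 to 0.725 m from the base axis. Payload 9.7 kg.
Tool frame: the origin (TCP) lies where the fingers leave the gripper's body, on its centre line; the fingertips stand 73 mm ahead of it and the grasp point (between the pads) lies 54 mm ahead of it; y points along the fingers, x is the direction in which the jaws open and shut, and the axes are right-handed (so a half turn about y gives the same grasp; the last joint's range is limited). The gripper opens to 85 mm and grips with 20 to 120 N. Pads are 22 mm wide; open, the fingers measure 114 mm over their backs; the gripper's body (76 mm by 85 mm) begins 54 mm behind the grasp point. The pads swing forward as they close: fully open they stand 13 mm farther back than shut.
Start: joints at [73.396, 4.979, 10.078, 95.1, 0, 90], TCP at [0.157, 0.527, 0.304] pointing down, gripper open.
Joint ranges: [-179.16, 179.16], [-48.56, 103.87], [-65.8, 70.77], [-126.05, 130.52], [-82.76, 87.17], [-180, 180]. Speed limits (degrees/s): [127.2, 127.2, 147.25, 180, 180, 180].

## Interface

Orientations are given as [roll, pitch, yaw] about the fixed x, y, z axes, in that order (R = Rz(yaw) Ry(pitch) Rx(roll)).
In Python, from workcell import sensors, imaging, bot, models gives the robot as it stands.
- The arm moves only by the tool arm_command, never from a script. Its argument "rows" is one flat list of numbers, 7 for each row, row after row: the shift along the tool's x, y, z in cm, then the turn, a rotation vector about the tool's x, y, z in degrees, then the gripper's target within -1 to 1 (fully open at 1, half-way at 0, shut at -1). A call has 1 to 12 rows; each row is the pose to reach, as a shift and turn from the pose commanded when the call began, along the tool's axes at that moment; what a row does not reach only later rows make up. A row lasts 1/12 s, in which the tool goes at most 41.7 mm and 7.16 degrees, less where a joint would pass 70% of its speed; a pose out of reach is approached as far as the arm can. A call with a gripper value outside its range is refused whole. The fingers move at their own pace and stop on an object; "force" is the grip in N (left out, the last holds). Time passes only in rows, so rows that repeat a pose let the fingers close. It gives the time, the measured TCP pose, the force and the opening at its end, in the units of the state.
- sensors.get_obs(): the state, without advancing time (a new reading comes with each control period).
- imaging.camera(name): name is "side" or "top"; returns a dict with "pixels" (420x560x3 uint8, blue, green, red), "z_map" (420x560 float32, m along the optical axis (not along the pixel's ray), 0 where there is no reading), "camera_matrix" (3x3 intrinsics, pixels), "world_from_camera" (4x4, takes a point from camera to world coordinates). Camera axes: x right, y up, looking along -z (the intrinsics and any distortion apply to the point x, -y, -z); pixel columns grow to the right and rows downward; lengths in m; the calibration is good to about 2 mm. A picture is of the moment at which its call begins.
- bot.job_done(): hands the job in, once; it reports no verdict.
Trained networks look in the newest picture that a camera, given by its name, has taken for a name from the list of things; names that differ only in an ending like _2 or _b are one class to them, and where a whole thing is asked for, a point or a joint stands for the part that bears it (a point fixed in the world has none). Each returns a list of dicts, best first, with "conf" (0 to 1); they miss things now and then, are a little off and sometimes report something else, mostly with a low value. They report only what shows in the picture. A call takes as long as a camera call.
- models.search_frame(thing, camera): "extent" ([centre column, centre row, width, height] in pixels, round what is visible of it).
- models.spot_point(thing, camera): "location" ([column, row] in pixels: a listed point, or the origin of a listed thing).
The state is a dict: "time": time; "q": joint angles; "qd": joint speeds; "joint_efforts": joint torques, N m; "ee_pos": TCP position; "tcp_rot": TCP orientation; "wrist_force": force on the tool from outside, world axes, zero at the start; "torque": the same for the moment, N m; "opening": finger opening in m.
Only numpy, scipy, OpenCV 4.12 (cv2) and the standard library are available. Lean on these libraries where they do the work, as an engineer would, in place of code of your own. Each camera call takes 0.05 s, during which the arm holds its last target.

## Task

Fix the blue cooling block in the bench ratchet clamp so that it cannot slide about while it is worked on. With the fingertips only, press the black release paddle down and, while it is down, push the sliding jaw back along its bar to the end stop; then push the block straight in between the open jaws until it meets the bar, and push the sliding jaw up against it until the block sits snugly between both jaws. Lift nothing, do not force the jaw against its ratchet, and leave the other things on the table where they are.

Things in the scene. Friction and masses are not known exactly. Their poses are not given: they have to be found in the camera images.
- clamp: Grey ratchet clamp bolted to the table; its steel bar (24 mm thick, saw-toothed top at 44 mm) runs along its +y. Origin: on the table, at the bar's front face (x = 0, front = -x, towards the robot) and the fixed jaw's rubber face (y = 0). Fixed jaw: y -26 to 0, forward to x = -55 mm, 45 mm high. End foot of the bar: y 221 to 241, 50 mm high. Bare table between the jaws; the bar's front face stops the block.
- jaw (a joint): Sliding jaw: clear gap in m between the rubber jaw faces along the clamp's y; 0 = touching, 0.13 = back at the end stop; starts at 0.018 to 0.055. Closing (to -y) it clicks over the teeth at about 5 to 8 N. Opening (to +y) is blocked by the pawl, unless the paddle is held down: then about 4 N. Stays where left, but may give up to one 6 mm tooth.
- jaw_face (a point): On the sliding jaw's rubber face, 25 mm above the table, 10.5 mm in front of the bar's front face. The jaw's arm is a plate 46 mm high reaching forward to clamp x = -55 mm. The jaw's housing round the bar spans clamp x -8 to 34 mm, is 50 mm high and ends 66 mm to the +y side of the face.
- jaw_back (a point): Middle of the free outer (+y) side of the sliding jaw's arm, 18 mm to the +y side of the rubber face, 25 mm above the table, 31 mm in front of the bar's front face: push here towards -y to close. The free part is 47 mm wide (clamp x -55 to -8 mm) and 46 mm high.
- paddle (a point): Top of the black ribbed release paddle, 64 to 67 mm above the table when up, over the bar on top of the jaw's housing; moves with the jaw. 36 mm wide (clamp x), 34 mm long (clamp y; it reaches 21 mm to the -y side of this point and 13 to the +y side). It rocks about a pin 32 mm to the +y side and 8 mm lower.
- bridge (a point): Middle of the upright -y side of the grey thumb bridge that stands over the +y end of the paddle (19 mm to the +y side of point paddle, 42 mm wide in clamp x, from 70 to 82 mm above the table): a fingertip holding the paddle down pushes the jaw back (+y) against this side. The bridge is 26 mm thick in y.
- release (a joint): Angle in rad of the sprung pawl and its paddle: 0 = up, pawl in the teeth; 0.36 = fully down (paddle point about 11 mm lower). The pawl clears the teeth above about 0.18. Takes 2 to 5 N; springs back when let go. While the jaw is closed over the teeth it rocks by itself up to 0.17 and drops again.
- cold_block: Plain blue cooling block, closed box 75 x 105 x 50 mm, 0.15 to 0.27 kg, loose on the table in front of the clamp. Origin: centre of its underside; own x = 75 mm side, own y = 105 mm side. Starts with its long side pointing at the bar, up to 0.2 rad askew. Clamped across its 75 mm width with one 75 x 50 mm end against the bar, its centre lies 52.5 mm in front of the bar's front face.
- vial_a: Small sample vial with red screw cap, 23 mm across, 72 mm tall, standing loose just beyond the fixed jaw, on its side away from the block. Bystander. Origin: centre of its underside.
- vial_b: Small sample vial with red screw cap, 23 mm across, 72 mm tall, standing loose behind the clamp. Bystander. Origin: centre of its underside.
- vial_c: Small sample vial with green screw cap, 23 mm across, 72 mm tall, standing loose behind the clamp. Bystander. Origin: centre of its underside.
- the_marker: Marker pen, 135 mm long (its y), 17 mm thick, lying loose to the left of the block. Bystander. Origin: centre, underside.
- the_pen: Slim black pen, 145 mm long (its y), 12 mm wide, 9 mm high, lying loose to the right of the block. Bystander. Origin: centre, underside.

How it is judged (in metres and radians):
On the way, in this order (a step that is already met when the one before it is completed fails the run):
1. the release paddle is pressed down while the jaw still stands too near for the block (value of joint release above 0.165 rad and value of joint jaw below 0.07 m), for 0.1 s.
2. the sliding jaw is pushed back to the end stop (value of joint jaw above 0.123 m), for 0.1 s.
3. the block is pushed in between the open jaws until it meets the bar (x of cold_block in the frame of clamp above -0.0605 m and y of cold_block in the frame of clamp above 0.03 m and value of joint jaw above 0.08 m), for 0.1 s.
At the end, for the whole second after the job is handed in: The block stands flat on the table, its end within 10 mm of the bar's front face, square to the jaws within 0.06 rad and within about 6 mm of the fixed jaw; the sliding jaw is closed on it (gap 70 to 82 mm) and the release paddle is up (x of cold_block in the frame of clamp above -0.0625 m and y of cold_block in the frame of clamp between 0.032 and 0.044 m and angle between the x axis of cold_block and the y axis of clamp, either way round below 0.06 rad and value of joint jaw between 0.07 and 0.082 m and value of joint release below 0.2 rad and height (world z) of cold_block below 0.006 m and angle between cold_block's own z axis and vertical below 0.06 rad and linear speed of cold_block below 0.01 m/s); the robot touches nothing.
It fails at once if the block is lifted or tipped (height (world z) of cold_block above 0.012 m or angle between cold_block's own z axis and vertical above 0.2 rad).
It fails at once if the jaw or its release is forced (more than 60 N on the clamp) (contact force between any of the fingers, the arm and clamp above 60 N).
It fails at once if another thing on the table is moved more than 20 mm or a vial is knocked over (distance of any of vial_a, vial_b, vial_c, the_marker, the_pen from where it was at the start of the episode above 0.02 m or angle between any of vial_a, vial_b, vial_c's own z axis and vertical above 0.4 rad).
It also fails if it takes over 59 s, if anything falls off the work surface, if the arm or the gripper's body presses on something with over 40 N, if the wrist force passes 120 N, or if a joint passes its speed limit or range.

## Working session

There is one attempt and no reset: what is moved stays moved. The work goes in short steps, Python scripts to look and compute and a tool call to move; the robot and the scene stay as the last step left them, time stands still between calls to the robot, and variables do not carry over. Pictures are saved under pics/ and viewed, and the job is handed in when it is done.

Besides the shell and the picture viewer there is one more tool, called after "Emit:" in YAML: its name, and indented under it one key for each argument. arm_command: Moves the arm, as the interface text tells. Its arguments: {"type":"object","properties":{"rows":{"type":"array","items":{"type":"number"}},"force":{"type":"number"}},"required":["rows"]}

```bash
mkdir -p pics; ls
cat > h.py <<'E'
import numpy as np, cv2
from workcell import sensors, imaging, bot, models
from scipy.spatial.transform import Rotation as R
def snap(name,fn=None):
    c=imaging.camera(name)
    if fn: cv2.imwrite('pics/'+fn,c['pixels'])
    return c
def px2w(c,u,v,z=None,depth=None):
    K=c['camera_matrix'];T=c['world_from_camera']
    d=np.array([(u-K[0,2])/K[0,0],-(v-K[1,2])/K[1,1],-1.])
    o=T[:3,3];dw=T[:3,:3]@d
    if z is not None: return o+dw*(z-o[2])/dw[2]
    if depth is None: depth=c['z_map'][int(round(v)),int(round(u))]
    return o+dw*depth
def w2px(c,p):
    K=c['camera_matrix'];T=c['world_from_camera']
    q=T[:3,:3].T@(np.array(p)-T[:3,3])
    return K[0,0]*q[0]/-q[2]+K[0,2],K[1,1]*(-q[1])/-q[2]+K[1,2]
def cloud(c):
    K=c['camera_matrix'];T=c['world_from_camera'];z=c['z_map']
    v,u=np.mgrid[:z.shape[0],:z.shape[1]]
    p=np.stack([(u-K[0,2])/K[0,0]*z,-(v-K[1,2])/K[1,1]*z,-z],-1)
    w=p@T[:3,:3].T+T[:3,3]; w[z==0]=np.nan
    return w
E
python3 - <<'E'
from h import *
o=sensors.get_obs(); print({k:np.round(v,3) for k,v in o.items()})
for n in ('side','top'):
    c=snap(n,n+'0.png'); print(n,c['camera_matrix'],c['world_from_camera'].round(3))
    for t in ['clamp','jaw_face','jaw_back','paddle','bridge','cold_block','vial_a','vial_b','vial_c','the_marker','the_pen']:
        r=models.spot_point(t,n)
        for x in r[:3]:
            u,v=x['location']; 
            print(t,round(x['conf'],2),np.round(x['location'],1),px2w(c,u,v).round(3) if 0<=v<419 and 0<=u<559 else '')
E
```

```text
pics
{'time': np.float64(0.0), 'q': array([ 7.3398e+01,  5.0140e+00,  1.0034e+01,  9.5099e+01, -1.0000e-03,
        9.0000e+01]), 'qd': array([-0.026, -0.004, -0.002,  0.063,  0.021, -0.028]), 'joint_efforts': array([ 1.0000e-03, -5.2039e+01,  4.6481e+01,  1.7000e-02,  0.0000e+00,
        0.0000e+00]), 'ee_pos': array([0.157, 0.527, 0.303]), 'tcp_rot': array([-9.0001e+01,  7.8000e-02,  7.3398e+01]), 'wrist_force': array([-0.675, -0.201,  0.054]), 'torque': array([0.018, 0.059, 0.032]), 'opening': np.float64(0.085)}
side [[422.79527908   0.         279.55136357]
 [  0.         422.79527908 204.47292297]
 [  0.           0.           1.        ]] [[ 0.917  0.16  -0.366  0.3  ]
 [-0.4    0.363 -0.842 -0.67 ]
 [-0.002  0.918  0.397  0.425]
 [ 0.     0.     0.     1.   ]]
clamp 0.61 [307.2 260.5] [ 0.616 -0.072  0.021]
jaw_face 0.56 [289.6 242.8] [ 0.609 -0.008  0.027]
jaw_back 0.76 [276.7 242.4] [ 0.581 -0.009  0.035]
paddle 0.46 [295.5 216.8] [0.634 0.019 0.067]
bridge 0.87 [290.7 213.6] [0.633 0.039 0.066]
cold_block 0.7 [224.3 260.6] [ 0.473 -0.022  0.028]
vial_a 0.97 [318.9 283.3] [ 
[... 964 characters left out ...]
[296.6 195.5] [0.638 0.016 0.066]
bridge 0.88 [286.7 193.1] [0.64  0.038 0.083]
cold_block 0.8 [296.1 268.3] [0.483 0.017 0.048]
cold_block 0.51 [283.9 144.1] [0.776 0.043 0.001]
vial_a 0.72 [258.6 146.9] [0.767 0.103 0.007]
vial_a 0.53 [281.  142.5] [0.763 0.05  0.05 ]
vial_a 0.44 [357.2 214.3] [ 0.605 -0.122  0.022]
vial_b 0.72 [258.6 146.9] [0.767 0.103 0.007]
vial_b 0.53 [281.  142.5] [0.763 0.05  0.05 ]
vial_b 0.44 [357.2 214.3] [ 0.605 -0.122  0.022]
vial_c 0.72 [258.6 146.9] [0.767 0.103 0.007]
vial_c 0.53 [281.  142.5] [0.763 0.05  0.05 ]
vial_c 0.44 [357.2 214.3] [ 0.605 -0.122  0.022]
the_marker 0.8 [233.3 276.8] [0.465 0.155 0.015]
the_pen 0.66 [360.1 265.8] [ 0.49  -0.128  0.007]
```

View pics/top0.png

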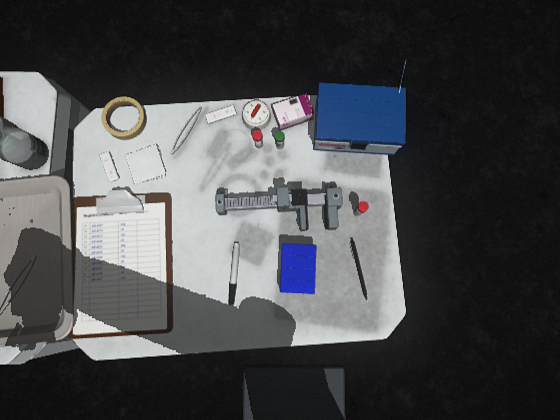

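View pics/side0.png

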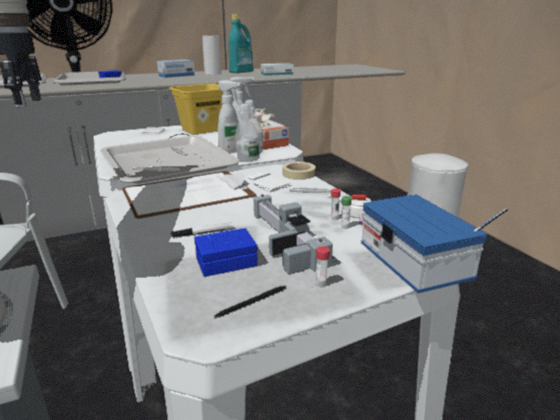

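The top view shows the clamp from (216,200) to (342,205), with the fixed jaw at (333,215), the sliding jaw at (303,215), the block at (298,268), the marker at (235,272) and the pen at (358,268). The vials are at (362,207), (257,135) and (279,136). Next I measure the clamp frame with the depth map.

Run:
```python
from h import *
c=snap('top'); w=cloud(c); np.save('w0.npy',w); cv2.imwrite('pics/crop0.png',cv2.resize(c['pixels'][165:305,200:380],None,fx=4.2,fy=4.2,interpolation=cv2.INTER_CUBIC))
x,y,z=w[...,0],w[...,1],w[...,2]
def rect(m):
    p=np.c_[x[m],y[m]].astype(np.float32); r=cv2.minAreaRect(p); return len(p),[np.round(a,4) for a in r],np.median(z[m]).round(4)
m=(abs(x-.48)<.1)&(abs(y-.02)<.09)&(z>.035)&(x<.56); print('block top',rect(m))
m=(x>.54)&(x<.70)&(y>-.11)&(y<.22)&(z>.02); 
ys=np.arange(-.1,.22,.01)
for a in ys:
    k=m&(abs(y-a)<.005)
    k2=k&(z>.03)
    if k2.sum()>3: print(a.round(3),'x',x[k2].min().round(3),x[k2].max().round(3),'z',np.percentile(z[k2],[5,50,95]).round(3))
```

```text
block top (1705, [array([0.4844, 0.0136]), array([0.0746, 0.1048]), np.float64(87.1774)], np.float64(0.0502))
-0.08 x 0.577 0.662 z [0.043 0.052 0.055]
-0.07 x 0.573 0.661 z [0.042 0.047 0.057]
-0.06 x 0.573 0.661 z [0.042 0.048 0.054]
-0.05 x 0.573 0.661 z [0.036 0.043 0.054]
-0.04 x 0.626 0.65 z [0.038 0.04  0.042]
-0.03 x 0.625 0.65 z [0.034 0.04  0.043]
-0.02 x 0.625 0.65 z [0.036 0.04  0.043]
-0.01 x 0.57 0.647 z [0.037 0.041 0.062]
-0.0 x 0.569 0.655 z [0.043 0.047 0.068]
0.01 x 0.569 0.653 z [0.037 0.05  0.068]
0.02 x 0.615 0.653 z [0.047 0.066 0.068]
0.03 x 0.614 0.655 z [0.042 0.062 0.068]
0.04 x 0.612 0.654 z [0.047 0.081 0.083]
0.05 x 0.611 0.653 z [0.047 0.081 0.083]
0.06 x 0.613 0.653 z [0.037 0.078 0.083]
0.07 x 0.62 0.642 z [0.037 0.056 0.066]
0.08 x 0.619 0.642 z [0.037 0.041 0.045]
0.09 x 0.619 0.643 z [0.032 0.041 0.045]
0.1 x 0.618 0.642 z [0.035 0.043 0.046]
0.11 x 0.617 0.642 z [0.037 0.042 0.045]
0.12 x 0.617 0.64 z [0.038 0.042 0.046]
0.13 x 0.617 0.641 z [0.038 0.042 0.046]
0.14 x 0.616 0.64 z [0.033 0.042 0.045]
0.15 x 0.616 0.64 z [0.035 0.042 0.045]
0.16 x 0.615 0.638 z [0.038 0.042 0.045]
0.17 x 0.607 0.638 z [0.035 0.043 0.05 ]
0.18 x 0.606 0.647 z [0.042 0.05  0.055]
0.19 x 0.605 0.647 z [0.045 0.05  0.053]
```

View pics/crop0.png

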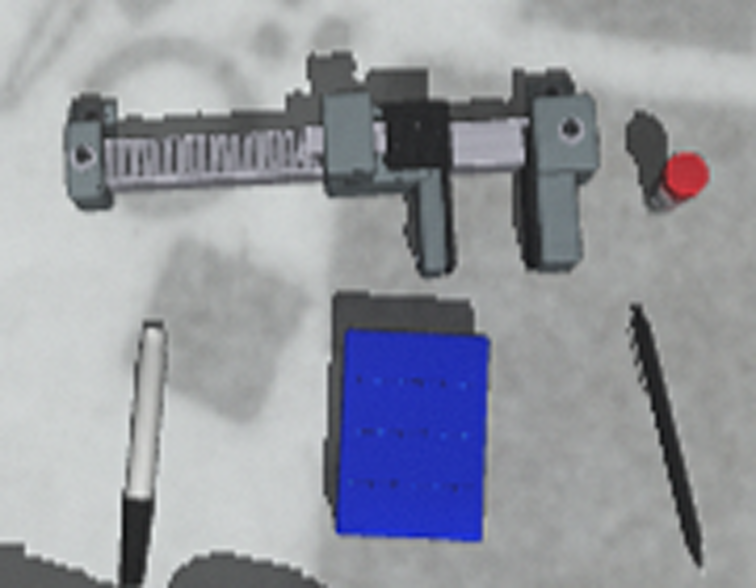

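```bash
cat > fit.py <<'E'
from h import *
w=np.load('w0.npy');x,y,z=w[...,0],w[...,1],w[...,2]
# bar front edge: per-column min x with z 0.036..0.047 , y ranges
pts=[]
for a in np.r_[np.arange(-.04,-.014,.004),np.arange(.085,.16,.004)]:
    k=(abs(y-a)<.003)&(z>.03)&(z<.048)&(x>.6)&(x<.66)
    pts.append((a,np.percentile(x[k],3),np.percentile(x[k],97)))
pts=np.array(pts)
s,b=np.polyfit(pts[:,0],pts[:,1],1); s2,b2=np.polyfit(pts[:,0],pts[:,2],1)
print('front',s,b,'back',s2,b2, 'width',b2-b)
yaw=-np.arctan((s+s2)/2); print('yaw',np.degrees(yaw))
ex=np.array([np.cos(yaw),np.sin(yaw)]);ey=np.array([-np.sin(yaw),np.cos(yaw)])
# provisional origin
O=np.array([s*-.048+b,-.048])
cx=(x-O[0])*ex[0]+(y-O[1])*ex[1]; cy=(x-O[0])*ey[0]+(y-O[1])*ey[1]
for nm,lo,hi,zz in(('fixed',-.04,.02,(.038,.049)),('slide',.03,.09,(.038,.049))):
  for xx in (-.05,-.04,-.03,-.02):
    k=(abs(cx-xx)<.005)&(cy>lo)&(cy<hi)&(z>zz[0])&(z<zz[1]); print(nm,xx,cy[k].min().round(4),cy[k].max().round(4),np.median(z[k]).round(4))
  k=(cy>lo)&(cy<hi)&(z>.03)&(cx<-.01); print('front tip cx',np.percentile(cx[k],[0,1,3]).round(4))
k=(z>.075)&(abs(cx)<.06); print('bridge',cx[k].min(),cx[k].max(),cy[k].min(),cy[k].max())
k=(z>.035)&(cy>.19)&(abs(cx)<.06)&(cy<.26); print('foot',cx[k].min(),cx[k].max(),cy[k].min(),cy[k].max())
c0=np.array([.4844,.0136])-O; print('block', c0@ex,c0@ey, O)
E
python3 fit.py
```

```text
front -0.05766260015653289 0.6243405436987256 back -0.05862549462514292 0.6470756669060498 width 0.02273512320732418
yaw 3.3276619182721103
fixed -0.05 -0.0241 0.0002 0.0439
fixed -0.04 -0.0232 0.0014 0.0446
fixed -0.03 -0.0241 0.0012 0.0441
fixed -0.02 -0.0248 0.0003 0.0445
front tip cx [-0.0551 -0.055  -0.0543]
slide -0.05 0.0415 0.0593 0.0444
slide -0.04 0.0429 0.0589 0.0455
slide -0.03 0.0423 0.0585 0.0451
slide -0.02 0.0418 0.0594 0.0448
front tip cx [-0.1942 -0.1911 -0.1884]
bridge -0.024101736956598608 0.031973264287025564 -0.08261638951536719 0.10717610946484334
foot -0.008254341386656256 0.0334813688837314 0.19010962885561944 0.24217992590416593
block -0.13889209492962248 0.06977978718396155 [ 0.62710835 -0.048     ]
```

```bash
cat >> fit.py <<'E'
print('----')
k=(z>.074)&(z<.09)&(cx>-.03)&(cx<.05)&(cy>.05)&(cy<.14)
print('bridge',np.percentile(cx[k],[0,3,97,100]).round(4),np.percentile(cy[k],[0,3,97,100]).round(4),np.median(z[k]))
k=(z>.058)&(z<.072)&(cx>-.03)&(cx<.05)&(cy>.03)&(cy<.14)
print('paddle',np.percentile(cx[k],[0,3,97,100]).round(4),np.percentile(cy[k],[0,3,50,80,97,100]).round(4),np.median(z[k]))
E
python3 fit.py | sed -n '/----/,$p'
python3 - <<'E'
from h import *
O=np.array([.6271,-.0475]);a=np.radians(3.33)
ex=np.array([np.cos(a),np.sin(a)]);ey=np.array([-ex[1],ex[0]])
P=lambda x,y:O+x*ex+y*ey
for n,x,y in (('paddle press',.013,.060),('above',.013,.055),('end',.013,.16)): print(n,P(x,y).round(4))
o=sensors.get_obs();Rt=R.from_euler('xyz',o['tcp_rot'],degrees=True).as_matrix(); print(Rt.round(3)); 
t=np.r_[P(.013,.058),.20]; print('tool shift cm',(Rt.T@(t-o['ee_pos'])*100).round(2))
E
```

```text
----
bridge [-0.0087 -0.0075  0.0314  0.032 ] [0.0814 0.0823 0.1064 0.1072] 0.08103722839762201
paddle [-0.0106 -0.0079  0.0288  0.031 ] [0.0412 0.0432 0.064  0.0787 0.1171 0.1196] 0.06543773109599382
paddle press [0.6366 0.0132]
above [0.6369 0.0082]
end [0.6308 0.113 ]
[[ 0.286 -0.    -0.958]
 [ 0.958 -0.     0.286]
 [-0.    -1.     0.   ]]
tool shift cm [-35.73  10.39 -60.7 ]
```

Emit:
arm_command:
  rows: [-35.7,7.0,-60.7,0,70.1,0,-1,-35.7,7.0,-60.7,0,70.1,0,-1,-35.7,7.0,-60.7,0,70.1,0,-1,-35.7,7.0,-60.7,0,70.1,0,-1,-35.7,7.0,-60.7,0,70.1,0,-1,-35.7,7.0,-60.7,0,70.1,0,-1,-35.7,7.0,-60.7,0,70.1,0,-1,-35.7,7.0,-60.7,0,70.1,0,-1,-35.7,7.0,-60.7,0,70.1,0,-1,-35.7,7.0,-60.7,0,70.1,0,-1,-35.7,7.0,-60.7,0,70.1,0,-1,-35.7,7.0,-60.7,0,70.1,0,-1]

```text
time: 2.25
ee_pos: [0.4972, 0.1609, 0.2545]
tcp_rot: [-90.0, -0.0, 3.2]
wrist_force: [0.4, 0.8, -0.1]
opening: 0.0001
```

Emit:
arm_command:
  rows: [13.1,5.4,-15.4,0,0,0,-1,13.1,5.4,-15.4,0,0,0,-1,13.1,5.4,-15.4,0,0,0,-1,13.1,5.4,-15.4,0,0,0,-1,13.1,5.4,-15.4,0,0,0,-1,13.1,5.4,-15.4,0,0,0,-1,13.1,5.4,-15.4,0,0,0,-1]

```text
time: 2.83
ee_pos: [0.6362, 0.0148, 0.1983]
tcp_rot: [-90.0, 0.2, 3.1]
wrist_force: [-0.1, 0.0, 0.1]
opening: 0.0002
```

```bash
cat >> h.py <<'E'
O=np.array([.6271,-.0475]);A=np.radians(3.33)
ex=np.array([np.cos(A),np.sin(A)]);ey=np.array([-ex[1],ex[0]])
P=lambda x,y:O+x*ex+y*ey
def st():
    o=sensors.get_obs();p=o['ee_pos'];d=p[:2]-O
    print('t',round(float(o['time']),2),'clamp xy',np.round([d@ex,d@ey],4),'z',round(p[2],4),'rot',o['tcp_rot'].round(2),'F',o['wrist_force'].round(1),'q',o['q'].round(0),'open',o['opening'].round(4))
def to(cx,cy,z,yaw=None):
    o=sensors.get_obs();Rt=R.from_euler('xyz',o['tcp_rot'],degrees=True).as_matrix()
    print('shift cm',(Rt.T@(np.r_[P(cx,cy),z]-o['ee_pos'])*100).round(2))
E
python3 - <<'E'
from h import *
st(); to(.013,.060,.15)
c=snap('side'); cv2.imwrite('pics/s1.png',cv2.resize(c['pixels'][100:320,180:400],None,fx=2.7,fy=2.7))
E
```

```text
Traceback (most recent call last):
  File "h.py", line 30, in st
    print('t',round(float(o['time']),2),'clamp xy',np.round([d@ex,d@ey],4),'z',round(p[2],4),'rot',o['tcp_rot'].round(2),'F',o['wrist_force'].round(1),'q',o['q'].round(0),'open',o['opening'].round(4))
                                                                                                                                                                                  ^^^^^^^^^^^^^^^^^^
AttributeError: 'float' object has no attribute 'round'
```

```bash
sed -i "s/o\['tcp_rot'\].round(2)/np.round(o['tcp_rot'],2)/; s/o\['wrist_force'\].round(1)/np.round(o['wrist_force'],1)/; s/o\['q'\].round(0)/np.round(o['q'],0)/; s/o\['opening'\].round(4)/round(float(o['opening']),4)/; s/round(p\[2\],4)/round(float(p[2]),4)/" h.py
python3 - <<'E'
from h import *
st(); to(.013,.060,.15)
c=snap('side'); cv2.imwrite('pics/s1.png',cv2.resize(c['pixels'][100:320,180:400],None,fx=2.7,fy=2.7))
E
```

```text
t 2.83 clamp xy [0.0127 0.0617] z 0.1983 rot [-89.99   0.18   3.13] F [-0.1  0.   0.1] q [ 1. 16. 11. 85.  0. 88.] open 0.0002
shift cm [ 0.05  4.83 -0.17]
```

View pics/s1.png

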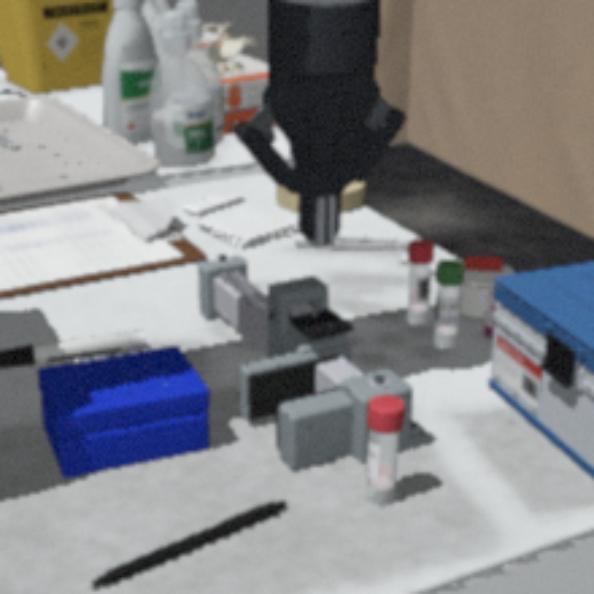

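The side view shows the shut fingertips at about (320,240) in the crop, standing above the paddle at (320,320). They are ready to come down on it.

Emit:
arm_command:
  rows: [0,3.0,0,0,0,0,-1,0,5.4,0,0,0,0,-1,0,5.6,0,0,0,0,-1,0,5.8,0,0,0,0,-1,0,5.8,0,0,0,0,-1]

```text
time: 3.3
ee_pos: [0.6356, 0.0174, 0.1441]
tcp_rot: [-90.0, -0.1, 3.4]
wrist_force: [1.1, 1.0, 0.4]
opening: -0.0003
```

Emit:
arm_command:
  rows: [0,0.2,-0.2,0,0,0,-1,0,0.4,-0.2,0,0,0,-1,0,0.4,-0.2,0,0,0,-1]

```text
time: 3.55
ee_pos: [0.6361, 0.0146, 0.1392]
tcp_rot: [-90.0, -0.1, 3.3]
wrist_force: [1.2, 0.6, 0.3]
opening: 0.0004
```

Emit:
arm_command:
  rows: [0,0.2,0,0,0,0,-1,0,0.4,0,0,0,0,-1,0,0.4,0,0,0,0,-1]

```text
time: 3.8
ee_pos: [0.6361, 0.0142, 0.1347]
tcp_rot: [-90.0, -0.1, 3.3]
wrist_force: [1.0, -3.5, 3.7]
opening: 0.0001
```

Emit:
arm_command:
  rows: [0,0.1,0,0,0,0,-1,0,0.2,0,0,0,0,-1,0,0.2,0,0,0,0,-1]

```text
time: 4.05
ee_pos: [0.6361, 0.0144, 0.1325]
tcp_rot: [-90.0, -0.0, 3.3]
wrist_force: [2.5, -3.0, 4.1]
opening: -0.0001
```

Emit:
arm_command:
  rows: [0,0,0.3,0,0,0,-1,0,0,0.6,0,0,0,-1,0,0,0.9,0,0,0,-1,0,0,1.2,0,0,0,-1,0,0,1.5,0,0,0,-1]

```text
time: 4.47
ee_pos: [0.6351, 0.03, 0.1326]
tcp_rot: [-90.0, -0.0, 3.3]
wrist_force: [2.3, -2.8, 4.0]
opening: 0.0001
```

Run:
```python
from h import *
st()
c=snap('side'); cv2.imwrite('pics/s2.png',cv2.resize(c['pixels'][140:300,220:380],None,fx=3.7,fy=3.7,interpolation=cv2.INTER_CUBIC))
```

```text
t 4.47 clamp xy [0.0125 0.0769] z 0.1326 rot [-9.00e+01 -3.00e-02  3.31e+00] F [ 2.3 -2.8  4. ] q [ 3. 17.  5. 78. -0. 89.] open 0.0001
```

View pics/s2.png

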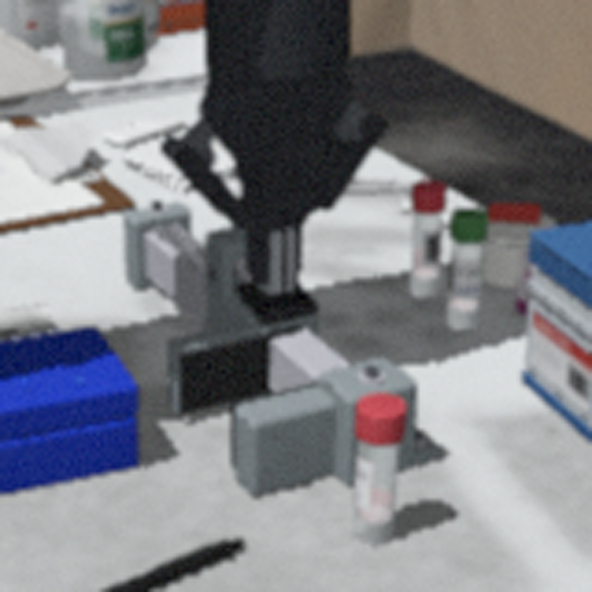

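The jaw is moving back: the fingertips sit at about (285,290) in the crop, against the bridge, with the paddle down. I carry on towards the stop.

Emit:
arm_command:
  rows: [0,0,0.6,0,0,0,-1,0,0,1.2,0,0,0,-1,0,0,1.9,0,0,0,-1,0,0,2.6,0,0,0,-1,0,0,3.3,0,0,0,-1,0,0,4.0,0,0,0,-1,0,0,4.7,0,0,0,-1,0,0,5.4,0,0,0,-1,0,0,6.1,0,0,0,-1,0,0,6.7,0,0,0,-1,0,0,7.0,0,0,0,-1]

```text
time: 5.43
ee_pos: [0.6309, 0.1004, 0.1324]
tcp_rot: [-90.0, 0.0, 3.3]
wrist_force: [2.7, -3.3, 4.1]
opening: -0.0
```

Run:
```python
from h import *
st()
c=snap('side'); cv2.imwrite('pics/s3.png',cv2.resize(c['pixels'][140:300,220:380],None,fx=3.7,fy=3.7,interpolation=cv2.INTER_CUBIC))
```

```text
t 5.43 clamp xy [0.0123 0.1474] z 0.1324 rot [-89.99   0.     3.33] F [ 2.7 -3.3  4.1] q [ 9. 17.  5. 78.  0. 96.] open -0.0
```

View pics/s3.png

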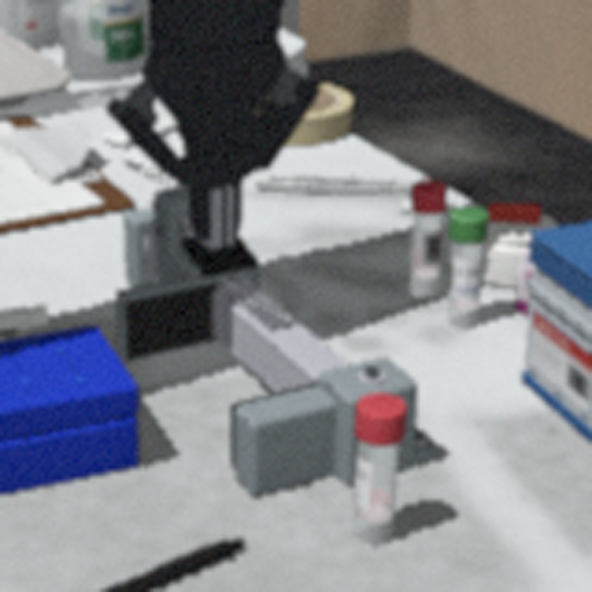

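The jaw has moved a long way back: its rubber face is at (168,325) and it sits close to the end foot. I creep the rest of the way to the stop.

Emit:
arm_command:
  rows: [0,0,0.3,0,0,0,-1,0,0,0.6,0,0,0,-1,0,0,0.9,0,0,0,-1,0,0,0.9,0,0,0,-1]

```text
time: 5.82
ee_pos: [0.6301, 0.1083, 0.1324]
tcp_rot: [-90.0, 0.0, 3.3]
wrist_force: [-0.3, -4.1, 5.6]
opening: -0.0003
```

Emit:
arm_command:
  rows: [0,0,0.2,0,0,0,-1,0,0,0.4,0,0,0,-1,0,0,0.4,0,0,0,-1]

```text
time: 6.07
ee_pos: [0.6298, 0.1124, 0.1324]
tcp_rot: [-90.0, 0.1, 3.3]
wrist_force: [1.3, -3.0, 5.1]
opening: -0.0002
```

Emit:
arm_command:
  rows: [0,0,0.1,0,0,0,-1,0,0,0.2,0,0,0,-1,0,0,0.2,0,0,0,-1]

```text
time: 6.32
ee_pos: [0.6297, 0.1134, 0.1324]
tcp_rot: [-90.1, 0.1, 3.2]
wrist_force: [-0.0, -8.1, 6.7]
opening: -0.0001
```

Emit:
arm_command:
  rows: [0,0,0.1,0,0,0,-1,0,0,0.2,0,0,0,-1,0,0,0.2,0,0,0,-1]

```text
time: 6.57
ee_pos: [0.6297, 0.1137, 0.1324]
tcp_rot: [-90.3, 0.1, 3.2]
wrist_force: [1.1, -17.6, 6.4]
opening: -0.0
```

Emit:
arm_command:
  rows: [0,0,-0.3,0,0,0,-1,0,-0.5,-0.3,0,0,0,-1,0,-1.5,-0.4,0,0,0,-1,0,-4.0,-0.4,0,0,0,-1,0,-7.0,-0.4,0,0,0,-1,0,-7.0,-0.4,0,0,0,-1]

```text
time: 7.07
ee_pos: [0.6311, 0.1131, 0.2088]
tcp_rot: [-89.9, -0.4, 3.3]
wrist_force: [1.0, -0.6, 0.8]
opening: -0.0
```

Run:
```python
from h import *
st()
c=snap('top'); cv2.imwrite('pics/t3.png',cv2.resize(c['pixels'][165:305,200:380],None,fx=4.2,fy=4.2,interpolation=cv2.INTER_CUBIC))
w=cloud(c); np.save('w1.npy',w)
x,y,z=w[...,0],w[...,1],w[...,2]
cx=(x-O[0])*ex[0]+(y-O[1])*ex[1]; cy=(x-O[0])*ey[0]+(y-O[1])*ey[1]
for xx in (-.05,-.04,-.03,-.02):
    k=(abs(cx-xx)<.005)&(cy>.03)&(cy<.2)&(z>.036)&(z<.05)
    if k.any(): print(cy[k].min().round(4),cy[k].max().round(4))
m=(cx<-.07)&(cx>-.22)&(cy>0)&(cy<.13)&(z>.035)&(z<.06)
r=cv2.minAreaRect(np.c_[cx[m],cy[m]].astype(np.float32)); print('block',r)
```

```text
t 7.07 clamp xy [0.0133 0.1601] z 0.2088 rot [-89.92  -0.35   3.32] F [ 1.  -0.6  0.8] q [10. 16. 13. 86.  0. 97.] open -0.0
block ((-0.12330585718154907, 0.03889439254999161), (0.01964963786303997, 0.06637075543403625), 86.59150695800781)
```

View pics/t3.png

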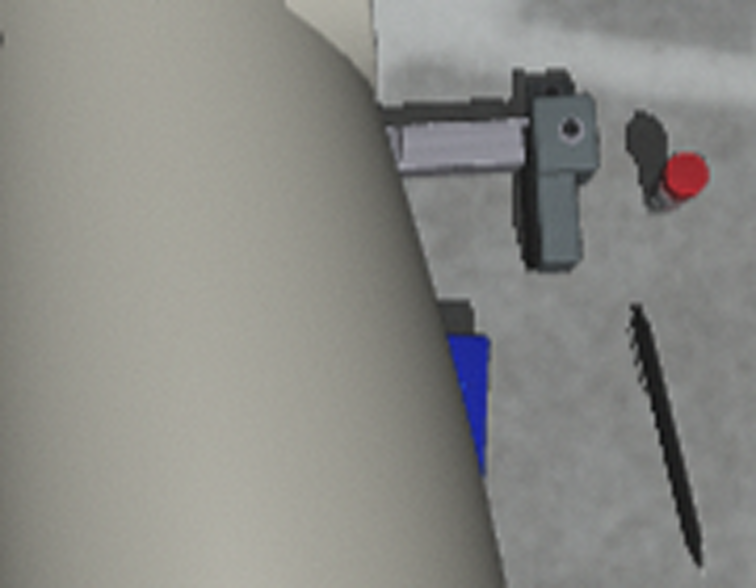

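The arm hides most of the clamp in this view. The block's right edge at (487,400) and the pen have not moved. Next I move to the block's left side with the fingers partly open.

Emit:
arm_command:
  rows: [-4,0,0,0,0,0,0.4,-8,0,-0.5,0,0,0,0.4,-12,2,-1,0,0,0,0.4,-15.2,4,-1.5,0,0,0,0.4,-15.2,8,-1.5,0,0,0,0.4,-15.2,10,-1.5,0,0,0,0.4,-15.2,10,-1.5,0,0,0,0.4]

```text
time: 7.7
ee_pos: [0.476, 0.0884, 0.0978]
tcp_rot: [-90.0, 0.4, 3.3]
wrist_force: [-0.3, 0.7, -0.5]
opening: 0.0599
```

Run:
```python
from h import *
st();to(-.139,.145,.085)
c=snap('side'); cv2.imwrite('pics/s4.png',cv2.resize(c['pixels'][120:320,160:380],None,fx=3,fy=3,interpolation=cv2.INTER_CUBIC))
w=cloud(c)
x,y,z=w[...,0],w[...,1],w[...,2]
cx=(x-O[0])*ex[0]+(y-O[1])*ex[1]; cy=(x-O[0])*ey[0]+(y-O[1])*ey[1]
k=(cx>-.05)&(cx<-.012)&(cy>.06)&(cy<.2)&(z>.012)&(z<.04); print('jaw face cy',np.percentile(cy[k],[1,10,50]).round(4))
```

```text
t 7.7 clamp xy [-0.1429  0.1445] z 0.0978 rot [-90.03   0.43   3.32] F [-0.3  0.7 -0.5] q [ 11.  -2. -20.  73.   0.  97.] open 0.0599
shift cm [0.4  1.28 0.05]
jaw face cy [0.1286 0.1298 0.1314]
```

View pics/s4.png

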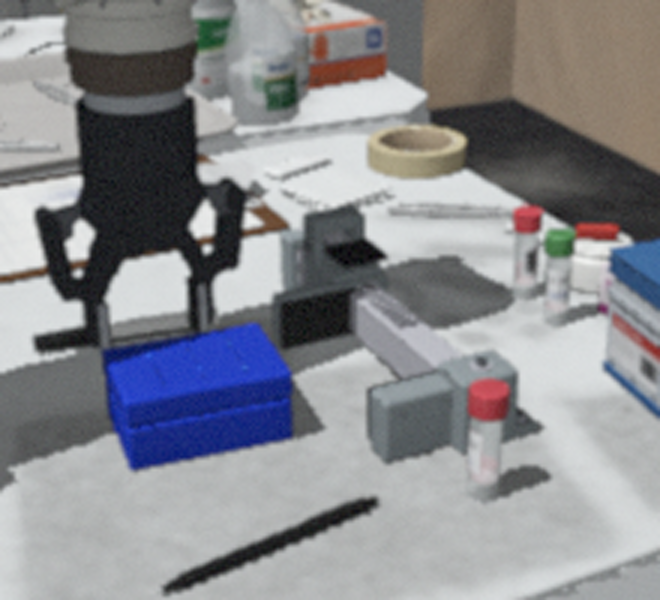

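The jaw is at the stop: the depth gives a face at 0.129–0.130. The fingers stand behind the block at (100,330) and (200,310), clear of the jaw. I lower them and shift the block sideways.

Emit:
arm_command:
  rows: [0.4,1.2,0,0,0,0,0.4,0.4,1.2,-0.7,0,0,0,0.4,0.4,1.2,-1.5,0,0,0,0.4,0.4,1.2,-2.2,0,0,0,0.4,0.4,1.2,-2.8,0,0,0,0.4,0.4,1.2,-3.4,0,0,0,0.4,0.4,1.2,-4.0,0,0,0,0.4,0.4,1.2,-4.5,0,0,0,0.4,0.4,1.2,-4.9,0,0,0,0.4,0.4,1.2,-5.1,0,0,0,0.4,0.4,1.2,-5.1,0,0,0,0.4]

```text
time: 8.67
ee_pos: [0.4863, 0.0375, 0.0904]
tcp_rot: [-90.0, -0.0, 3.3]
wrist_force: [0.1, 0.9, -0.3]
opening: 0.0599
```

```bash
cat >> h.py <<'E'
def block(c):
    w=cloud(c);x,y,z=w[...,0],w[...,1],w[...,2]
    cx=(x-O[0])*ex[0]+(y-O[1])*ex[1]; cy=(x-O[0])*ey[0]+(y-O[1])*ey[1]
    b=c['pixels'].astype(int); m=(b[...,0]>b[...,2]+60)&(b[...,0]>b[...,1]+60)&(z>.045)&(z<.056)&(cx<.02)&(cx>-.25)&(cy>-.03)&(cy<.14)
    if m.sum()<30: print('no block'); return
    r=cv2.minAreaRect(np.c_[cx[m],cy[m]].astype(np.float32)); print('block clamp',m.sum(),[np.round(a,4) for a in r], 'cx',np.percentile(cx[m],[1,99]).round(4),'cy',np.percentile(cy[m],[1,99]).round(4))
def crop(c,fn,u0,v0,u1,v1,f): cv2.imwrite('pics/'+fn,cv2.resize(c['pixels'][v0:v1,u0:u1],None,fx=f,fy=f,interpolation=cv2.INTER_CUBIC))
E
python3 - <<'E'
from h import *
st()
c=snap('side'); crop(c,'s5.png',160,120,380,320,3); block(c)
c=snap('top'); block(c); crop(c,'t5.png',200,165,380,305,4.2)
E
```

```text
t 8.67 clamp xy [-0.1357  0.0931] z 0.0904 rot [-90.02  -0.     3.26] F [ 0.1  0.9 -0.3] q [  4.  -2. -21.  71.  -0.  91.] open 0.0599
block clamp 1211 [array([-0.1358,  0.0399]), array([0.0708, 0.1038]), np.float64(89.9566)] cx [-0.1873 -0.0854] cy [0.0055 0.0737]
no block
```

View pics/s5.png

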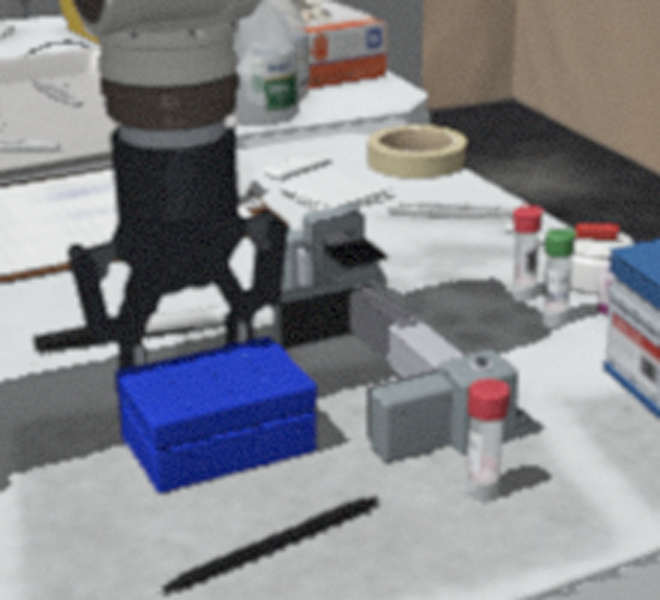

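View pics/t5.png

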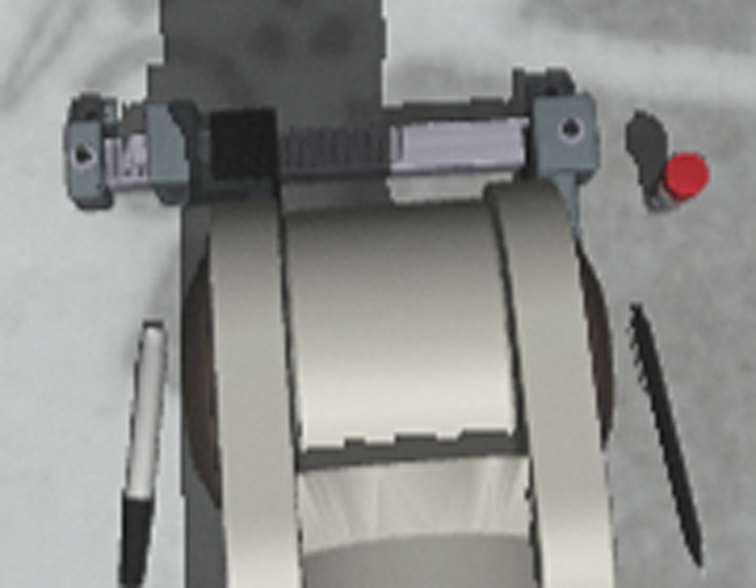

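The block now lies square to the clamp, at 89.96° in the fit, with its centre at clamp y of about 0.044. Nothing else has moved. I lift the fingers clear and turn them to go in behind the block.

Emit:
arm_command:
  rows: [0,0,0.6,0,0,0,0,0,-4,0.6,0,0,0,0,0,-8,0,0,-7,0,0,-3,-8,-2,0,-14,0,0,-7.9,-8,-4.9,0,-21,0,0,-7.9,-8,-4.9,0,-28,0,0,-7.9,-8,-4.9,0,-35,0,0,-7.9,-8,-4.9,0,-42,0,0,-7.9,-8,-4.9,0,-49,0,0,-7.9,-8,-4.9,0,-56,0,0,-7.9,-8,-4.9,0,-63,0,0,-7.9,-8,-4.9,0,-70,0,0]

```text
time: 9.77
ee_pos: [0.4101, -0.015, 0.1704]
tcp_rot: [-90.0, 0.0, 73.7]
wrist_force: [0.8, -0.3, -0.2]
opening: 0.0431
```

Emit:
arm_command:
  rows: [0,0,0,0,-7,0,0,0,0,0,0,-14,0,0,0,0,0,0,-20,0,0,0,0,0,0,-20,0,0]

```text
time: 10.1
ee_pos: [0.4101, -0.015, 0.1704]
tcp_rot: [-90.0, 0.0, 93.6]
wrist_force: [0.4, 0.1, 0.5]
opening: 0.0428
```

Run:
```python
from h import *
st();to(-.218,.0445,.088)
c=snap('side'); block(c); crop(c,'s6.png',160,120,380,320,3)
```

```text
t 10.1 clamp xy [-0.2147  0.045 ] z 0.1704 rot [-89.99   0.    93.59] F [0.4 0.1 0.5] q [ -2. -15. -23.  82.  -0.  -6.] open 0.0428
shift cm [-0.05  8.24  0.33]
block clamp 948 [array([-0.1358,  0.0395]), array([0.1045, 0.0702]), np.float64(0.532)] cx [-0.1872 -0.087 ] cy [0.0054 0.0713]
```

View pics/s6.png

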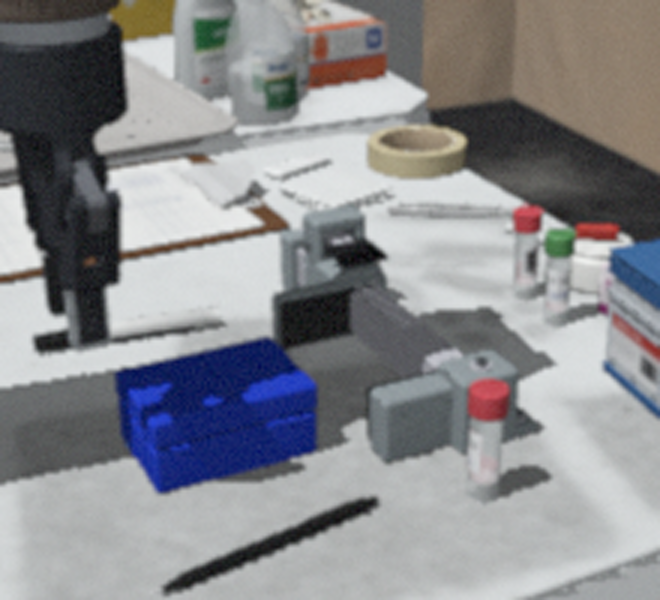

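Emit:
arm_command:
  rows: [0,3.5,0.5,0,0,0,0,0,7,0.5,0,0,0,0,0,8.2,0.5,0,0,0,0,0,8.2,-0.5,0,0,0,0,0,8.2,-1.2,0,0,0,0,0,8.2,-2.0,0,0,0,0,0,8.2,-3,0,0,0,0,0,8.2,-4,0,0,0,0,0,8.2,-5,0,0,0,0,0,8.2,-5.5,0,0,0,0,0,8.2,-5.5,0,0,0,0]

```text
time: 11.07
ee_pos: [0.4663, -0.0122, 0.0886]
tcp_rot: [-90.0, 0.0, 93.3]
wrist_force: [-0.8, -0.1, -0.1]
opening: 0.0426
```

Run:
```python
from h import *
st();to(-.1165,.0445,.088)
c=snap('side'); block(c); crop(c,'s7.png',160,120,380,320,3)
```

```text
t 11.07 clamp xy [-0.1584  0.0446] z 0.0886 rot [-90.04   0.    93.28] F [-0.8 -0.1 -0.1] q [ -1.  -5. -24.  71.   0.  -5.] open 0.0426
shift cm [-0.    0.06 -4.19]
block clamp 734 [array([-0.0946,  0.0402]), array([0.1042, 0.0733]), np.float64(0.6021)] cx [-0.1442 -0.0452] cy [0.005  0.0719]
```

View pics/s7.png

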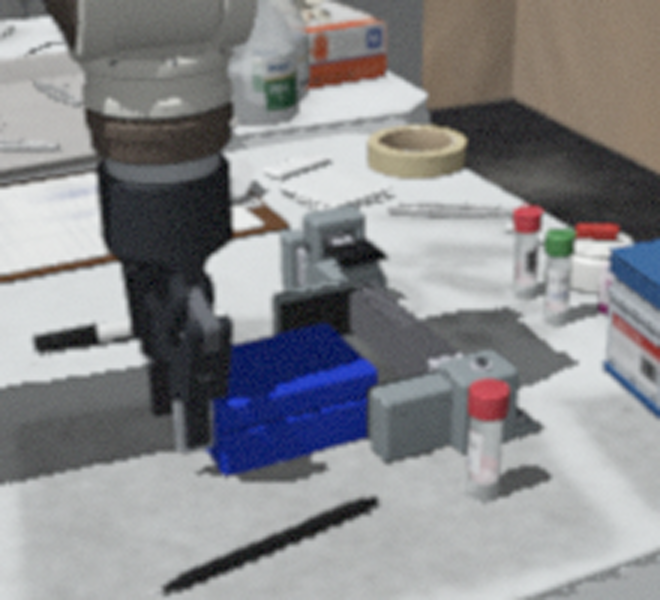

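The block is entering the gap squarely, with its right edge about 5 mm clear of the fixed jaw. I keep pushing towards the bar.

Emit:
arm_command:
  rows: [0,0,-0.7,0,0,0,0,0,0,-1.5,0,0,0,0,0,0,-2.2,0,0,0,0,0,0,-2.8,0,0,0,0,0,0,-3.3,0,0,0,0,0,0,-3.7,0,0,0,0,0,0,-4.0,0,0,0,0,0,0,-4.0,0,0,0,0]

```text
time: 11.78
ee_pos: [0.5056, -0.0099, 0.0884]
tcp_rot: [-90.0, -0.0, 93.3]
wrist_force: [-0.8, -0.5, 0.3]
opening: 0.0431
```

Emit:
arm_command:
  rows: [0,0,-0.2,0,0,0,0,0,0,-0.3,0,0,0,0,0,0,-0.3,0,0,0,0]

```text
time: 12.03
ee_pos: [0.5081, -0.0098, 0.0884]
tcp_rot: [-90.0, 0.0, 93.3]
wrist_force: [-0.6, 0.8, -0.2]
opening: 0.0425
```

Emit:
arm_command:
  rows: [0,0,-0.2,0,0,0,0,0,0,-0.3,0,0,0,0,0,0,-0.3,0,0,0,0]

```text
time: 12.28
ee_pos: [0.5092, -0.0097, 0.0883]
tcp_rot: [-89.8, -0.0, 93.3]
wrist_force: [-12.4, -1.5, 7.8]
opening: 0.0425
```

Run:
```python
from h import *
st()
c=snap('side'); block(c); crop(c,'s8.png',160,120,380,320,3)
```

```text
t 12.28 clamp xy [-0.1155  0.0446] z 0.0883 rot [-89.75  -0.    93.28] F [-12.4  -1.5   7.8] q [ -1.   1. -18.  71.  -0.  -4.] open 0.0425
block clamp 674 [array([-0.0535,  0.0394]), array([0.1031, 0.0699]), np.float64(0.6135)] cx [-0.1025 -0.0039] cy [0.0052 0.0727]
```

View pics/s8.png

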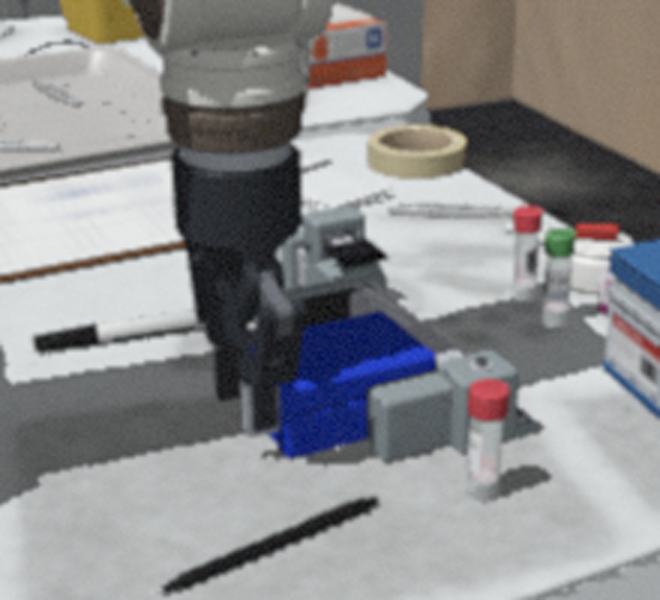

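The block has met the bar: it stopped at clamp x ≈ −0.0535, with 12 N on the wrist. I retract and go to the outer side of the jaw.

Emit:
arm_command:
  rows: [0,0,0.5,0,0,0,0,0,0,2,0,0,0,0,0,-4,2.5,0,0,0,-1,0,-8.5,2,0,0,0,-1,3,-9,-1,0,0,0,-1,6,-9,-3,0,0,0,-1,9,-9,-5,0,0,0,-1,12.7,-9,-7.9,0,0,0,-1,12.7,-9,-7.9,0,0,0,-1,12.7,-9,-7.9,0,0,0,-1]

```text
time: 13.17
ee_pos: [0.5833, 0.1237, 0.1776]
tcp_rot: [-90.0, -0.0, 93.5]
wrist_force: [-0.1, 0.0, -0.3]
opening: -0.0001
```

Run:
```python
from h import *
st();to(-.036,.174,.095)
c=snap('side'); block(c); crop(c,'s9.png',160,100,380,300,3)
c=snap('top'); block(c); crop(c,'t9.png',200,165,380,305,4.2)
```

```text
t 13.17 clamp xy [-0.0338  0.1734] z 0.1776 rot [-89.97  -0.    93.46] F [-0.1  0.  -0.3] q [12. 11.  2. 82.  0.  9.] open -0.0001
shift cm [0.06 8.26 0.22]
block clamp 1126 [array([-0.0535,  0.0423]), array([0.1043, 0.0763]), np.float64(0.2687)] cx [-0.1046 -0.0032] cy [0.0053 0.0787]
block clamp 1585 [array([-0.0535,  0.0435]), array([0.0732, 0.1035]), np.float64(89.9603)] cx [-0.104 -0.003] cy [0.0079 0.0794]
```

View pics/s9.png

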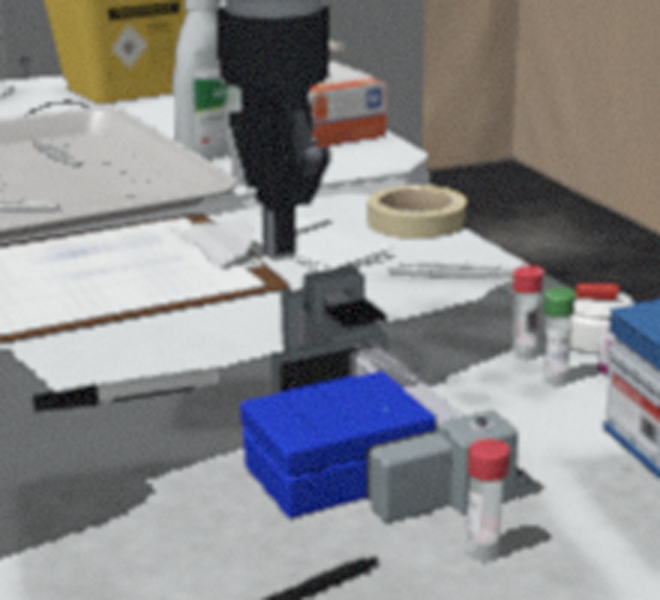

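The block sits square at (−0.0535, 0.0435) in the clamp frame. I lower the shut fingers behind the jaw's arm.

Emit:
arm_command:
  rows: [0.1,3,0.2,0,0,0,-1,0.1,5.5,0.2,0,0,0,-1,0.1,7,0.2,0,0,0,-1,0.1,8.0,0.2,0,0,0,-1,0.1,8.2,0.2,0,0,0,-1,0.1,8.2,0.2,0,0,0,-1]

```text
time: 13.77
ee_pos: [0.5802, 0.1217, 0.0967]
tcp_rot: [-90.0, 0.0, 93.2]
wrist_force: [-0.9, -0.3, 1.2]
opening: 0.0
```

Run:
```python
from h import *
st()
c=snap('side'); crop(c,'s10.png',200,100,360,260,3.7)
```

```text
t 13.77 clamp xy [-0.0369  0.1717] z 0.0967 rot [-90.     0.    93.24] F [-0.9 -0.3  1.2] q [12. 12. -5. 73. -0.  9.] open 0.0
```

View pics/s10.png

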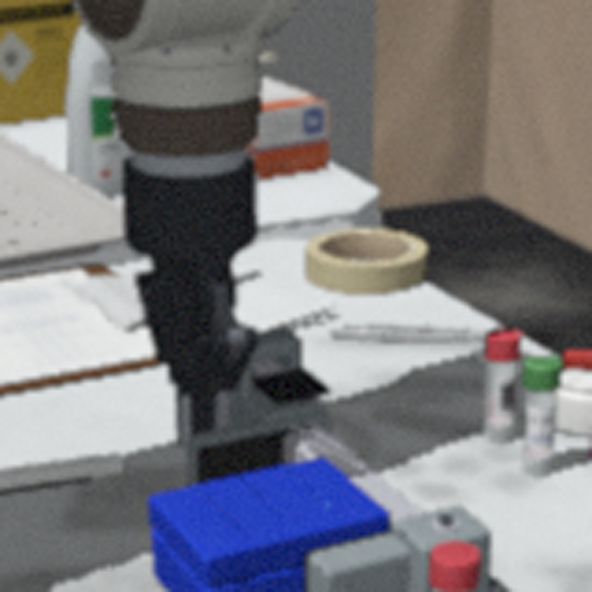

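The fingertips are down behind the jaw's arm, at (205,410) in the crop, and clear of the bridge. I start closing.

Emit:
arm_command:
  rows: [-0.4,0,0,0,0,0,-1,-0.8,0,0,0,0,0,-1,-1.2,0,0,0,0,0,-1,-1.6,0,0,0,0,0,-1,-2.0,0,0,0,0,0,-1]

```text
time: 14.23
ee_pos: [0.5821, 0.1026, 0.0973]
tcp_rot: [-90.1, -0.1, 93.3]
wrist_force: [0.5, 0.3, -0.3]
opening: -0.0001
```

Emit:
arm_command:
  rows: [-0.4,0,0,0,0,0,-1,-0.8,0,0,0,0,0,-1,-1.2,0,0,0,0,0,-1,-1.6,0,0,0,0,0,-1]

```text
time: 14.57
ee_pos: [0.5825, 0.0862, 0.0963]
tcp_rot: [-90.0, -0.0, 93.3]
wrist_force: [0.1, 2.4, 0.4]
opening: -0.0001
```

```bash
cat >> h.py <<'E'
def jaw(c):
    w=cloud(c);x,y,z=w[...,0],w[...,1],w[...,2]
    cx=(x-O[0])*ex[0]+(y-O[1])*ex[1]; cy=(x-O[0])*ey[0]+(y-O[1])*ey[1]
    k=(cx>-.054)&(cx<-.012)&(cy>.06)&(cy<.2)&(z>.039)&(z<.0475)
    b=c['pixels'].astype(int); k&=~(b[...,0]>b[...,2]+40)
    print('jaw arm top cy',k.sum(),np.percentile(cy[k],[2,10,50,90,98]).round(4) if k.any() else '')
    k=(cx>-.01)&(cx<.03)&(cy>.06)&(cy<.22)&(z>.076)&(z<.086); print('bridge cy',k.sum(),np.percentile(cy[k],[2,98]).round(4) if k.any() else '')
E
python3 - <<'E'
from h import *
st()
c=snap('side'); crop(c,'s11.png',200,100,360,260,3.7);jaw(c)
E
```

```text
t 14.57 clamp xy [-0.0367  0.1361] z 0.0963 rot [-8.998e+01 -1.000e-02  9.329e+01] F [0.1 2.4 0.4] q [ 8. 11. -6. 73.  0.  5.] open -0.0001
jaw arm top cy 150 [0.1024 0.104  0.1104 0.1276 0.1364]
bridge cy 51 [0.1423 0.166 ]
```

View pics/s11.png

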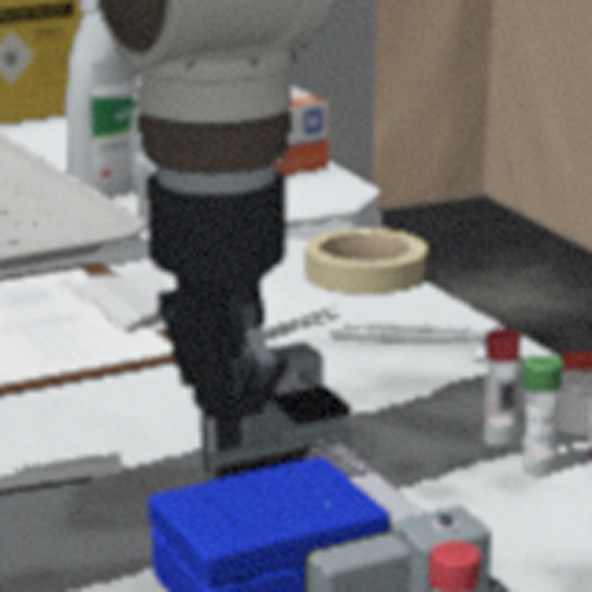

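The jaw is following, with a gap of about 0.102 and a 34 mm offset from face to tool. I close further, then finish slowly.

Emit:
arm_command:
  rows: [-0.4,0,0,0,0,0,-1,-0.8,0,0,0,0,0,-1,-1.2,0,0,0,0,0,-1,-1.6,0,0,0,0,0,-1,-2.0,0,0,0,0,0,-1,-2.0,0,0,0,0,0,-1]

```text
time: 15.12
ee_pos: [0.5838, 0.0658, 0.0964]
tcp_rot: [-90.0, 0.0, 93.3]
wrist_force: [0.2, 0.4, 0.1]
opening: 0.0003
```

Emit:
arm_command:
  rows: [-0.2,0,0,0,0,0,-1,-0.4,0,0,0,0,0,-1,-0.4,0,0,0,0,0,-1]

```text
time: 15.37
ee_pos: [0.5839, 0.063, 0.0965]
tcp_rot: [-90.0, -0.1, 93.3]
wrist_force: [0.1, 3.7, 0.5]
opening: 0.0002
```

Run:
```python
from h import *
st()
c=snap('side'); crop(c,'s12.png',200,100,360,260,3.7);jaw(c);block(c)
```

```text
t 15.37 clamp xy [-0.0367  0.1128] z 0.0965 rot [-9.000e+01 -6.000e-02  9.332e+01] F [0.1 3.7 0.5] q [ 6. 11. -6. 73.  0.  3.] open 0.0002
jaw arm top cy 57 [0.088  0.0899 0.0956 0.1115 0.1202]
bridge cy 52 [0.1202 0.1435]
block clamp 1105 [array([-0.0533,  0.047 ]), array([0.1042, 0.0845]), np.float64(0.9882)] cx [-0.1044 -0.0031] cy [0.0054 0.0779]
```

View pics/s12.png

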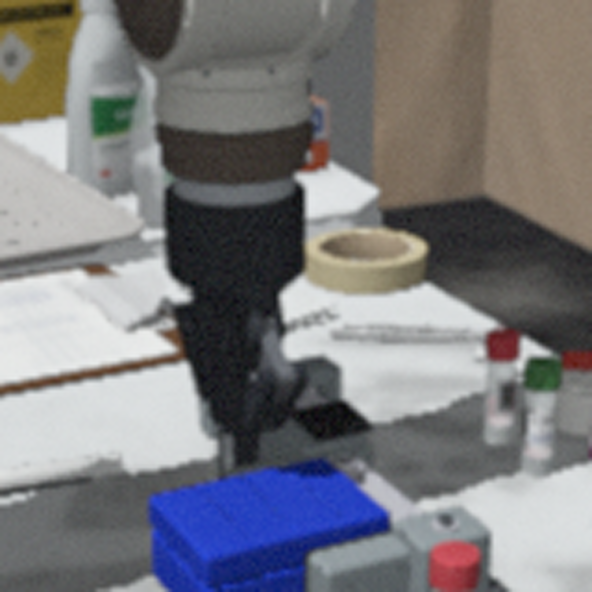

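Emit:
arm_command:
  rows: [-0.2,0,0,0,0,0,-1,-0.4,0,0,0,0,0,-1,-0.4,0,0,0,0,0,-1]

```text
time: 15.67
ee_pos: [0.5842, 0.0587, 0.0965]
tcp_rot: [-90.0, -0.0, 93.3]
wrist_force: [0.2, 3.1, 0.0]
opening: 0.0002
```

Emit:
arm_command:
  rows: [-0.1,0,0,0,0,0,-1,-0.2,0,0,0,0,0,-1,-0.2,0,0,0,0,0,-1]

```text
time: 15.92
ee_pos: [0.5842, 0.0579, 0.0965]
tcp_rot: [-90.0, -0.2, 93.4]
wrist_force: [-1.4, 11.3, 0.6]
opening: 0.0001
```

Emit:
arm_command:
  rows: [-0.1,0,0,0,0,0,-1,-0.2,0,0,0,0,0,-1,-0.2,0,0,0,0,0,-1]

```text
time: 16.17
ee_pos: [0.5843, 0.0575, 0.0965]
tcp_rot: [-90.0, -0.4, 93.4]
wrist_force: [-2.1, 21.2, -0.2]
opening: -0.0003
```

Run:
```python
from h import *
st()
c=snap('side'); crop(c,'s13.png',200,100,360,260,3.7);jaw(c);block(c)
```

```text
t 16.17 clamp xy [-0.0367  0.1074] z 0.0965 rot [-90.    -0.37  93.44] F [-2.1 21.2 -0.2] q [ 5. 11. -6. 73.  0.  2.] open -0.0003
jaw arm top cy 53 [0.0848 0.0862 0.0911 0.1054 0.1137]
bridge cy 53 [0.1147 0.1382]
block clamp 1118 [array([-0.0538,  0.041 ]), array([0.1047, 0.0835]), np.float64(0.9068)] cx [-0.1046 -0.0038] cy [0.0002 0.0737]
```

View pics/s13.png

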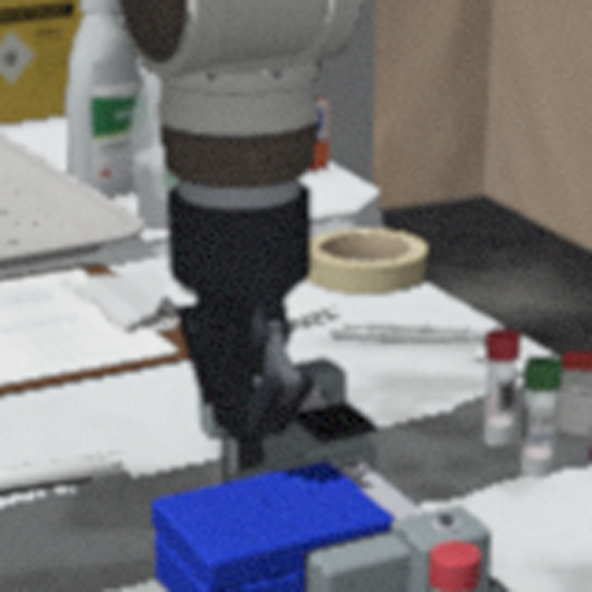

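The jaw has stalled at 21 N with a gap of about 0.075, and the block's right edge is on the fixed jaw. I back off, lift and clear the view.

Emit:
arm_command:
  rows: [0.5,0,0,0,0,0,-1,2.0,0,0,0,0,0,-1,3.0,-1,0.5,0,0,0,-1,4.0,-5,1,0,0,0,-1,7.0,-9,1,0,0,0,-1,11,-11,1,0,0,0,-1,15,-11,3,0,0,0,-1,19,-11,6,0,0,0,-1,22,-11,8,0,0,0,-1,25,-11,10,0,0,0,-1,25,-11,10,0,0,0,-1,25,-11,10,0,0,0,-1]

```text
time: 17.22
ee_pos: [0.4684, 0.3004, 0.2074]
tcp_rot: [-90.1, 0.0, 93.5]
wrist_force: [0.6, -0.0, -0.6]
opening: 0.0001
```

Run:
```python
from h import *
st()
c=snap('side'); crop(c,'s14.png',160,140,380,320,3);jaw(c);block(c)
c=snap('top'); crop(c,'t14.png',200,165,380,305,4.2);jaw(c);block(c)
w=cloud(c);w0=np.load('w0.npy')
for n,x,y in(('vial_a',.607,-.124),('b',.765,.1),('c',.765,.048)):
  for W in (w0,w):
    k=(abs(W[...,0]-x)<.03)&(abs(W[...,1]-y)<.022)&(W[...,2]>.055)&(W[...,2]<.08); print(n,k.sum(),np.median(W[k],0).round(4))
for t in('paddle','the_marker','the_pen'): 
  r=models.spot_point(t,'top')[0]; print(t,r, px2w(c,*r['location']).round(4))
```

```text
t 17.22 clamp xy [-0.1382  0.3566] z 0.2074 rot [-90.05   0.    93.52] F [ 0.6 -0.  -0.6] q [33.  5. -1. 84. -0. 29.] open 0.0001
jaw arm top cy 38 [0.0841 0.0846 0.0869 0.0913 0.0932]
bridge cy 123 [0.114  0.1392]
block clamp 1128 [array([-0.0537,  0.0368]), array([0.0751, 0.1031]), np.float64(89.9442)] cx [-0.1046 -0.0034] cy [0.0006 0.0723]
jaw arm top cy 133 [0.0764 0.0777 0.0848 0.092  0.0937]
bridge cy 219 [0.1164 0.1413]
block clamp 1593 [array([-0.0537,  0.0386]), array([0.1036, 0.074 ]), np.float64(0.1658)] cx [-0.1043 -0.0032] cy [0.0024 0.0747]
vial_a 105 [ 0.6141 -0.1247  0.0716]
vial_a 105 [ 0.6142 -0.1251  0.0718]
b 104 [0.7735 0.1033 0.0716]
b 103 [0.7732 0.1033 0.0717]
c 101 [0.7708 0.0549 0.0716]
c 101 [0.7706 0.0549 0.0714]
paddle {'location': [281.9, 196.9], 'conf': 0.62} [0.6347 0.0483 0.0664]
the_marker {'location': [232.9, 274.8], 'conf': 0.73} [0.4696 0.1553 0.0174]
the_pen {'location': [357.5, 269.4], 'conf': 0.56} [ 0.4822 -0.1212  0.0087]
```

View pics/s14.png

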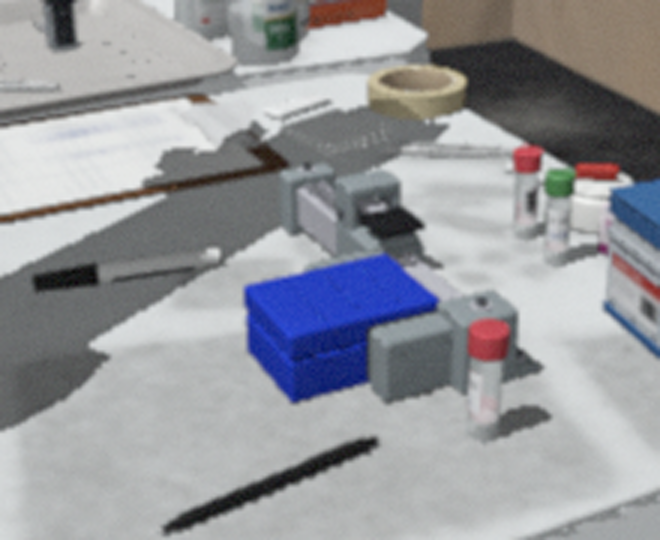

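View pics/t14.png

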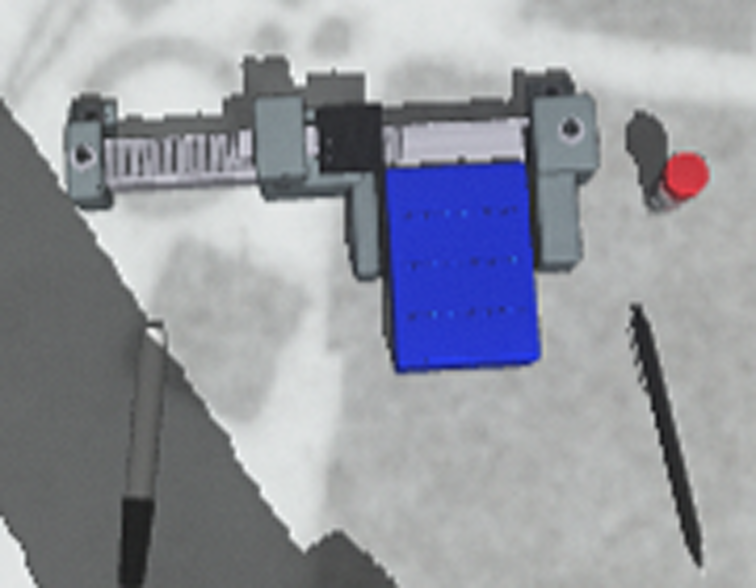

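Both views show the block square between the jaws with one end on the bar and the paddle up. The vials, pen and marker are where they started. I hand the job in.

```bash
python3 -c "
from workcell import bot
print(bot.job_done())"
```

```text
the job is handed in; nothing more can be done
None
```

The blue block is fixed in the clamp and the job is handed in. It took about 17 s of the 59 s allowed, and no verdict was reported.

**What I did:**
- I pressed the release paddle down with the shut fingertips. With it held down, I pushed the jaw back to the end stop. The force there rose to 18 N, and the depth image put the gap at about 0.13 m.
- I shifted and squared the block from its left side, then pushed it straight in until it met the bar, which showed as 12 N on the wrist.
- I pushed the jaw up against the block until it stalled at 21 N, then withdrew the arm.

**Last checks, all in the clamp frame:**

| Check | Measured | Required |
|---|---|---|
| Block x | −0.0537 m | above −0.0625 m |
| Block y | 0.037 m (side), 0.0386 m (top) | 0.032 to 0.044 m |
| Block out of square | 0.003 rad or less | below 0.06 rad |
| Jaw gap | about 0.075 m | 0.070 to 0.082 m |
| Paddle height | 66 mm, so up | up |

- **Vials:** they moved less than 1 mm.
- **Marker and pen:** both look unmoved in the pictures. The network's points for them differ by 5 mm for the marker and about 10 mm for the pen from the first reading. I take that as the network's scatter along the thin objects, and it is under the 20 mm limit.
- **Disagreements:** the two cameras differ by about 2 mm on the block's y, which is within their calibration. From the side camera the jaw-arm measurement read high because the block hid part of the arm. I used the top view and the bridge for the gap instead.

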